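# Clamp a flow cell shut with its draw latch

### The job

Close the flow cell: gently push the sliding end block in until it bears on the red sprung seal plate (a push of about 10 N, never more than 30 N), hook the raised draw claw over the keeper bar on the block without forcing it, then swing the blue lever over centre and down onto its rubber bumper without pressing it hard into it. Leave the latch clamped by itself, and leave the things around it where they are.

Things in the scene. Friction and masses are not known exactly. Their poses are not given: they have to be found in the camera images.
- cell: fixed part of a bench flow cell: aluminium base 130 x 250 x 12 mm with a white head block (110 wide, top at z 62 mm, y -75 to +10 mm). Origin on the table; +y runs along the two guide rods from the head to the sliding end block, x across, z up. All latch motion is in the plane x = 0.
- lever_hinge (a point): the lever's fixed hinge axis (along cell x), 90 mm above the table at cell x = y = 0. Dead centre lies about 13 degrees before the bumper; past it the lever pulls itself down. Under load about 5 N at the paddle is needed. The lever has friction and stays where left.
- end_block: white sliding block, 110 (x) x 76 (y) x 50 mm, top 62 mm above the table, axes as the cell's, origin under its centre. Slides along cell y, friction 2 N, stays where left. Starts with its origin 85 to 100 mm along cell y; pushed to -y it meets the red sprung seal plate (10 N/mm) somewhere at 63 to 66 mm, unmeasured: feel it. Clamped: 60 mm.
- push_face (a point): centre of the block's outer end face (looking along cell +y), 40 mm above the table: push here towards cell -y, with between 6 and 30 N at the end of the push, about 10 N being right, held a moment; then let go. The guide rods pass 45 mm either side of it.
- keeper (a point): centre of the keeper on top of the end block: steel bar 8 mm in diameter, 24 mm long across (cell x), 87 mm above the table, 25 mm above the block's top, over the block's origin.
- lever: over-centre lever on the lever_hinge, origin there. Starts nearly upright, paddle from 3 degrees to cell +y (its open stop) to vertical. Closes by swinging to cell -y and down, about 90 degrees, until the paddle, 3 degrees above level, rests on the bumper. Carries the claw's pin 16 mm from the hinge.
- lever_grip (a point): middle of the blue paddle, 80 mm from the hinge; paddle 40 wide (cell x), 44 long, 6 mm thick, 55 to 99 mm from the hinge. Closed, this point is about 94 mm above the table and 80 mm to cell -y of the hinge.
- claw: steel draw claw, origin on its pin in the lever; its +y runs along the claw, z is its upper side. Plate 20 wide, 5 mm thick; prong 6 mm thick reaches 13 mm below the plate's middle, inner face 80 mm from the pin. Starts 58 to 74 degrees above level, tip up towards cell +y, held by friction; below about 45 degrees it sinks by its own weight (0.1 kg).
- bumper: black rubber bumper on the head block, 22 x 16 mm, 28 mm tall, origin under its centre; its top is 90 mm above the table, 62 mm to cell -y of the lever hinge. The closed lever rests on it. Fixed.
- claw_hinge (a point): the pin, along cell x, that carries the claw on the lever, 16 mm from the lever's hinge.
- claw_tab (a point): centre of the yellow thumb tab at the claw's free end, 98 mm from the pin: 14 mm wide (cell x), 26 mm long, 6 mm thick. Can be pinched across its width from above, or pushed.
- claw_hook (a point): inner lower edge of the claw's prong. Hooked, it is below the keeper's centre and 1 to 12 mm beyond it along cell +y, the plate lying on the keeper (5 N down at the tab is plenty, never 30), claw sloping about 11 degrees down from its pin. With the block home and the lever at its open stop the play along y is about 2 to 6 mm.
- jar_red: bystander: small white jar with red cap, 48 mm across, 72 mm tall; leave where it is. Origin under its centre.
- jar_brown: bystander: small amber jar with red cap, 42 mm across, 66 mm tall; leave where it is. Origin under its centre.
- beaker: bystander: small glass beaker, 56 mm across, 68 mm tall; leave where it is. Origin under its centre.
- carton: bystander: green carton 50 x 95 x 30 mm; leave where it is. Origin under its centre.
- spare_ring: bystander: black rubber ring 44 mm across, 6 mm thick; leave where it is. Origin under its centre.
- screwdriver: bystander: orange-handled screwdriver lying down, 150 mm long; leave where it is. Origin under its centre.
- dish: bystander: white shallow dish 64 mm across, 14 mm high; leave where it is. Origin under its centre.

How it is judged:
By the outcome, as a careful person would: the job done as asked, in the order asked, and still so for the second after the job is handed in, with the robot touching nothing.
It also fails if it takes over 72 s, if anything falls off the work surface, if the arm or the gripper's body presses on something with over 40 N, if the wrist force passes 120 N, or if a joint passes its speed limit or range.

### The arm

A 7-joint arm with a two-finger parallel gripper is mounted at the origin on the work surface. World frame = base frame: x ahead of the robot, y to its left, z up, the work surface at z = 0. Lengths are in m, angles in rad, forces in N, time in s.
With the tool pointing down it reaches from about 0.4 to 0.85 m from the base axis. Payload 4.5 kg.
Tool frame: the origin (TCP) lies at the very end of the fingers, on their centre line; the grasp point (between the pads) lies 19 mm behind it (r.grip_depth is the distance from the TCP to the grasp point, in m); z points along the fingers, x is the direction in which the jaws open and shut, and the axes are right-handed (so a half turn about z gives the same grasp; the last joint's range is limited). The gripper opens to 88 mm and grips with 3 to 60 N. Pads are 18 mm wide; open, the fingers measure 123 mm over their backs; the gripper's body (75 mm by 187 mm) begins 45 mm behind the grasp point.
Start: joints at [-1.276, 0.689, -0.195, 1.565, 0.157, 0.902, -0.215], TCP at [0.161, 0.604, 0.239] pointing down, gripper open.
Joint ranges: [-3.01, 3.01], [-0.46, 2.08], [-1.47, 1.51], [0.13, 2.56], [-1, 4.14], [0.04, 2.09], [-2.66, 2.66]. Speed limits (rad/s): [2.57, 2.57, 3.14, 3.14, 3.14, 3.14, 3.14].

### API

Orientations are given as a unit quaternion [x, y, z, w].
In Python, from plant import r gives the robot as it stands. The module is installed in compiled form; this text tells all that it offers.
- The arm moves only by the shell command python3 -m jog 'ROWS' [FORCE]. ROWS is JSON, a list of rows, each a list of 5 numbers: the shift along the tool's x, y, z in units of 1 m (1.0 is 1 m), then the turn about the tool's z in units of 360 degrees (1.0 is 360 degrees), then the closure, from 0 (fully open) to 1 (shut). In form: [[dx, dy, dz, yaw, fingers], ...]. A call has 1 to 20 rows; each row shifts and turns the commanded pose from where the row before left it, along the tool's axes as they then stand; what a row does not reach is not made up. A row lasts 1/10 s, in which the tool goes at most 50 mm and 8.59 degrees, less where a joint would pass 70% of its speed; a pose out of reach is approached as far as the arm can. A call with a number of a shift or a turn outside -1 to 1 is refused whole. A call with a gripper value outside its range is refused whole. The fingers move at their own pace and stop on an object; FORCE is the grip in N (left out, the last holds). Time passes only in rows, so rows that do not move let the fingers close. It gives the time, the measured TCP pose, the force and the opening at its end, in the units of the state.
- r.get_state(): the state, without advancing time (a new reading comes with each control period).
- r.snapshot(name): name is "scene" or "top"; returns the picture (480x640x3 uint8, red, green, blue); there is no depth.
- r.get_calibration(name): a dict with "mtx" (3x3 intrinsics, pixels), "R" (3x3) and "t" (3): a world point X has camera coordinates R X + t. Camera axes: x right, y down, z forward; pixel columns grow to the right and rows downward; lengths in m; the calibration is good to about 2 mm. A picture is of the moment at which its call begins. get_calibration takes no time and is no camera call.
- r.finish_job(): hands the job in, once; it reports no verdict.
Trained networks look in the newest picture that a camera, given by its name, has taken for a name from the list of things; names that differ only in an ending like _2 or _b are one class to them, and where a whole thing is asked for, a point or a joint stands for the part that bears it (a point fixed in the world has none). Each returns a list of dicts, best first, with "score" (0 to 1); they miss things now and then, are a little off and sometimes report something else, mostly with a low value. They report only what shows in the picture. A call takes as long as a camera call.
- r.cut_out(thing, camera): "pixels" (480x640 bool, what is visible of it) and "rect" ([left, top, right, bottom] in pixels, round what is visible of it).
The state is a dict: "clock": time; "q": joint angles; "qd": joint speeds; "joint_torque": joint torques, N m; "tool_pos": TCP position; "eef_rot": TCP orientation; "contact_force": force on the tool from outside, world axes, zero at the start; "moment": the same for the moment, N m; "opening": opening from 0.0 (shut) to 1.0 (fully open).
Only numpy, scipy, OpenCV 4.12 (cv2) and the standard library are available. Lean on these libraries where they do the work, as an engineer would, in place of code of your own. Each camera call takes 0.05 s, during which the arm holds its last target.

## Working session

There is one attempt and no reset: what is moved stays moved. The work goes in short steps, Python scripts to look and compute and a shell command to move; the robot and the scene stay as the last step left them, time stands still between calls to the robot, and variables do not carry over. Pictures are saved under pics/ and viewed, and the job is handed in when it is done.

```bash
mkdir -p pics; ls
python3 - <<'E'
from plant import r
import cv2,numpy as np
np.set_printoptions(precision=4,suppress=True)
s=r.get_state();print({k:np.round(v,4) for k,v in s.items()})
for n in("scene","top"):
    im=r.snapshot(n);cv2.imwrite(f"pics/{n}0.png",im[:,:,::-1])
    c=r.get_calibration(n);print(n,c)
E
```

```text
pics
{'clock': np.float64(0.0), 'q': array([-1.2762,  0.69  , -0.1945,  1.5663,  0.1573,  0.9025, -0.2151]), 'qd': array([ 0.0001, -0.0012, -0.0007, -0.0018, -0.0009,  0.0005, -0.0013]), 'joint_torque': array([  0.0005, -52.7567,  -1.2671, -15.3427,  -0.0526,   0.0067,
         0.0002]), 'tool_pos': array([0.161 , 0.6032, 0.2379]), 'eef_rot': array([ 0.793 ,  0.6092, -0.0007,  0.0006]), 'contact_force': array([-0.5053, -0.1821, -0.4253]), 'moment': array([ 0.0527, -0.0502,  0.0189]), 'opening': np.float64(1.0001)}
scene {'mtx': array([[483.8086,   0.    , 319.4454],
       [  0.    , 483.8086, 244.5099],
       [  0.    ,   0.    ,   1.    ]]), 'R': array([[-0.4863,  0.8738,  0.0016],
       [ 0.6796,  0.3793, -0.6279],
       [-0.5492, -0.3042, -0.7783]]), 't': array([ 0.2676, -0.274 ,  1.1004])}
top {'mtx': array([[593.4436,   0.    , 326.9874],
       [  0.    , 593.4436, 244.5036],
       [  0.    ,   0.    ,   1.    ]]), 'R': array([[ 0.0163, -0.9999, -0.0035],
       [-0.9824, -0.0154, -0.1862],
       [ 0.1861,  0.0065, -0.9825]]), 't': array([-0.0044,  0.5685,  1.141 ])}
```

View pics/scene0.png

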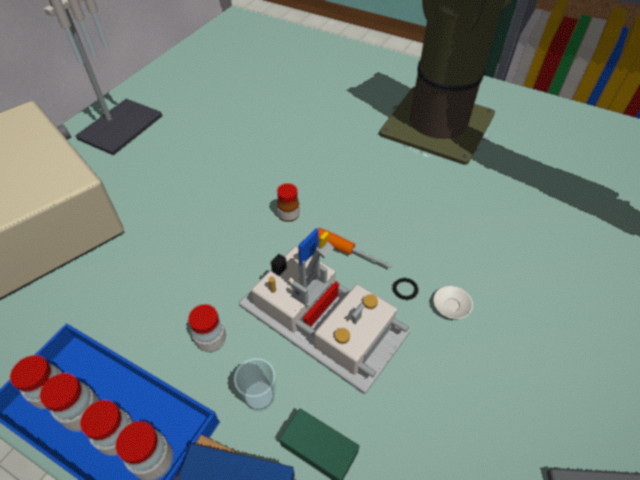

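View pics/top0.png

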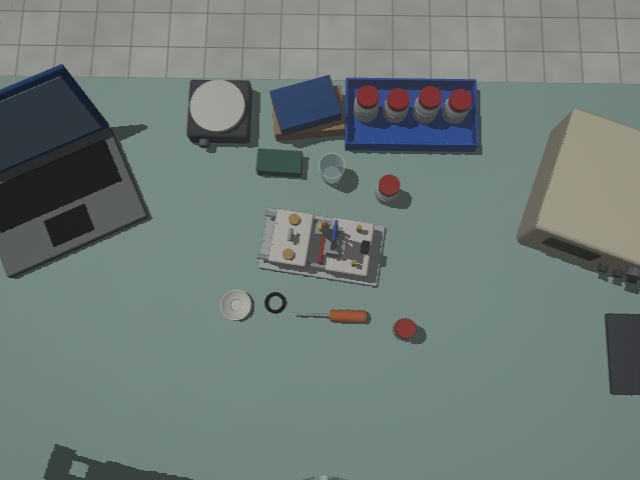

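```bash
cat > h.py <<'E'
from plant import r
import cv2,numpy as np
np.set_printoptions(precision=4,suppress=True)
def cal(n):
    c=r.get_calibration(n);return np.array(c["mtx"]),np.array(c["R"]),np.array(c["t"])
def proj(n,X):
    K,R,t=cal(n);p=K@(R@np.asarray(X,float)+t);return p[:2]/p[2]
def atz(n,uv,z):
    K,R,t=cal(n);d=R.T@np.linalg.solve(K,[uv[0],uv[1],1]);o=-R.T@t
    return o+d*(z-o[2])/d[2]
def crop(n,name,x0,y0,x1,y1,k):
    im=r.snapshot(n)[:,:,::-1][y0:y1,x0:x1]
    cv2.imwrite(name,cv2.resize(im,None,fx=k,fy=k,interpolation=cv2.INTER_CUBIC))
    return im
E
python3 - <<'E'
from h import *
crop("scene","pics/s1.png",230,220,430,390,4)
crop("top","pics/t1.png",240,190,400,300,5)
for n in("scene","top"):
    for th in("cell","end_block","lever","claw","keeper","bumper","jar_red","jar_brown","beaker","carton","spare_ring","screwdriver","dish"):
        o=r.cut_out(th,n)
        for d in o[:2]:
            ys,xs=np.nonzero(d["pixels"]); print(n,th,round(d["score"],2),d["rect"],xs.mean().round(1),ys.mean().round(1),atz(n,(xs.mean(),ys.mean()),0.03)[:2])
E
```

```text
scene cell 0.98 [239.8, 230.2, 407.6, 396.4] 328.2 315.9 [0.577  0.0304]
scene end_block 0.92 [313.8, 286.0, 398.3, 374.1] 354.7 328.2 [0.5763 0.0758]
scene lever 0.73 [299.3, 228.2, 332.5, 287.9] 312.0 253.1 [ 0.482  -0.0526]
scene lever 0.41 [278.5, 407.5, 359.0, 480.0] 319.1 445.3 [0.7527 0.1121]
scene claw 0.59 [306.2, 235.5, 335.1, 274.9] 319.8 251.8 [ 0.473  -0.0424]
scene keeper 0.73 [316.5, 288.0, 397.4, 374.3] 354.7 327.8 [0.5755 0.0756]
scene bumper 0.53 [267.4, 256.0, 286.5, 275.3] 278.6 264.7 [ 0.5308 -0.0895]
scene jar_red 0.78 [186.8, 306.1, 224.5, 352.4] 206.7 327.8 [ 0.6855 -0.1216]
scene jar_brown 0.56 [277.6, 184.9, 297.1, 221.0] 287.6 202.0 [ 0.3991 -0.1523]
scene jar_brown 0.2 [240.6, 227.5, 409.5, 392.4] 327.7 315.3 [0.5764 0.0292]
scene beaker 0.88 [233.4, 355.6, 276.6, 413.0] 256.0 383.3 [ 0.7226 -0.0066]
scene beaker 0.55 [391.2, 277.2, 420.9, 298.7] 404.9 288.7 [0.472  0.1147]
scene carton 0.55 [279.3, 410.3, 359.3, 480.0] 319.2 445.1 [0.7525 0.112 ]
scene carton 0.51 [233.9, 355.7, 277.6, 410.8] 255.7 383.2 [ 0.7226 -0.0071]
scene spare_ring 0.77 [396.3, 277
[... 839 characters left out ...]
1 [ 0.6926 -0.1182]
top jar_brown 0.71 [390.5, 317.4, 411.4, 338.7] 402.9 328.3 [ 0.4048 -0.1495]
top jar_brown 0.68 [267.7, 208.6, 316.5, 268.8] 290.5 238.5 [0.5843 0.0802]
top beaker 0.56 [314.6, 151.8, 343.3, 187.0] 331.1 168.2 [ 0.7365 -0.0011]
top beaker 0.28 [313.2, 223.8, 339.1, 240.9] 323.9 231.4 [0.6003 0.0118]
top carton 0.63 [256.7, 149.4, 303.7, 180.2] 278.6 162.5 [0.7472 0.1098]
top spare_ring 0.63 [263.9, 292.4, 287.3, 315.1] 274.3 302.1 [0.453  0.1092]
top screwdriver 0.69 [291.1, 308.9, 362.8, 323.6] 340.3 315.5 [ 0.4284 -0.0243]
top screwdriver 0.39 [318.1, 219.8, 338.3, 247.3] 327.9 232.9 [0.5973 0.0033]
top dish 0.87 [221.8, 287.4, 250.2, 319.3] 234.9 304.5 [0.447  0.1885]
```

View pics/s1.png

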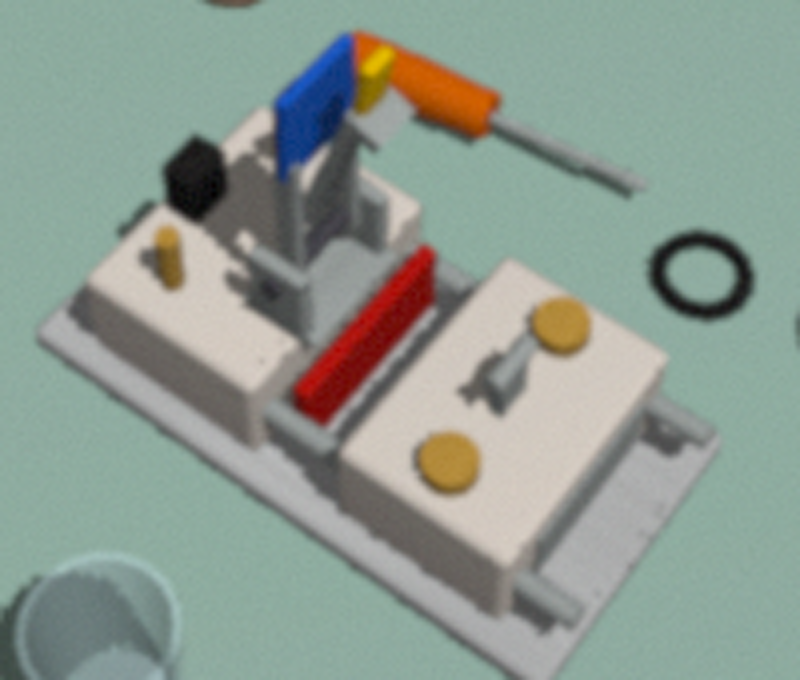

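View pics/t1.png

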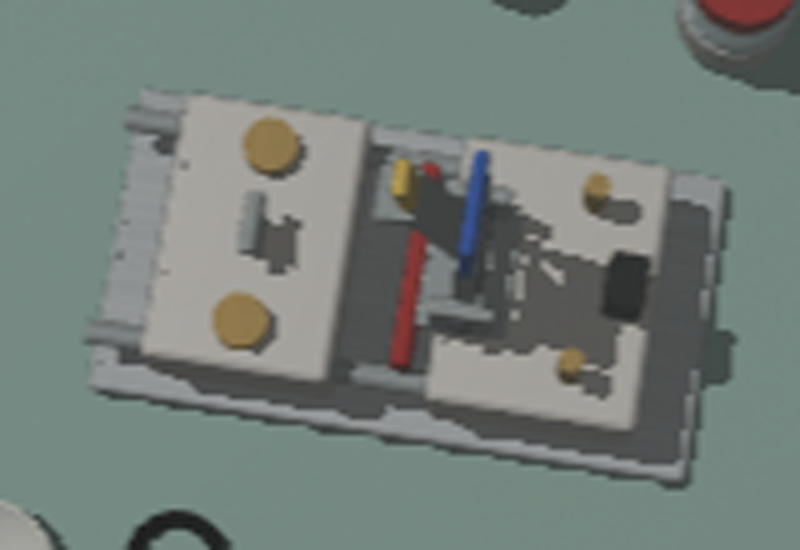

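```bash
cat > fit.py <<'E'
from h import *
from scipy.optimize import least_squares
T=lambda p:(p[0]/5+240-.4,p[1]/5+190-.4)
S=lambda p:(p[0]/4+230-.4,p[1]/4+220-.4)
def W(p,l): # cell->world
    c,s=np.cos(p[2]),np.sin(p[2]);return np.array([p[0]+c*l[0]-s*l[1],p[1]+s*l[0]+c*l[1],l[2]])
obs=[("top",T((668,168)),(.055,-.075,.062),0),("top",T((467,140)),(.055,.010,.062),0),("top",T((632,430)),(-.055,-.075,.062),0),("top",T((428,398)),(-.055,.01,.062),0),
("top",T((187,95)),(.055,.038,.062),1),("top",T((368,123)),(.055,-.038,.062),1),("top",T((145,355)),(-.055,.038,.062),1),("top",T((328,380)),(-.055,-.038,.062),1),
("scene",S((85,280)),(.055,-.075,.062),0),("scene",S((298,345)),(.055,.01,.062),0),
("scene",S((343,450)),(.055,-.038,.062),1),("scene",S((500,560)),(.055,.038,.062),1),("scene",S((512,258)),(-.055,-.038,.062),1),("scene",S((668,360)),(-.055,.038,.062),1),
("top",T((251,222)),(0,0,.0885),1),("scene",S((513,368)),(0,0,.087),1)]
def res(p,full=False):
    o=[]
    for n,uv,l,k in obs:
        l=np.array(l)+[0,p[3]*k,0]; o.append(proj(n,W(p,l))-uv)
    return np.array(o).ravel()
if __name__=="__main__":
    f=least_squares(res,[.57,0,-.1,.09],loss="soft_l1");print(f.x,np.degrees(f.x[2]));print(res(f.x).reshape(-1,2).round(1))
    p=f.x
    for y in (0,):
        print("hinge",W(p,(0,0,.09)))
    # lever angle: tip edge corners 99 mm from hinge ; a=angle to +y from vertical
    for a in(-5,0,3):
        for rr in (.08,.099):
            c=np.radians(a);print(a,rr,[ (np.array(proj(n,W(p,(0,rr*np.sin(c),.09+rr*np.cos(c)))))).round(1) for n in("top","scene")])
    print("bumper",proj("top",W(p,(0,-.062,.09))),proj("scene",W(p,(0,-.062,.09))))
E
python3 fit.py
python3 - <<'E'
from h import *
for n in("scene","top"):
    for th in("lever_grip","claw_tab","keeper","claw_hook"):
        for d in r.cut_out(th,n)[:2]:
            print(n,th,round(d["score"],2),d["rect"])
E
```

```text
[ 0.5679 -0.0066 -0.1466  0.0853] -8.401895460413947
[[  0.6   0.3]
 [ -0.9  -0.7]
 [ -0.4   1.5]
 [ -2.    1. ]
 [ -0.2  -0.6]
 [  0.6  -0.3]
 [ -1.7   0.5]
 [ -0.6   1.6]
 [ -1.1  -0.3]
 [-11.7  13. ]
 [ -2.9   0.5]
 [  1.2   3. ]
 [ -1.5  -1.6]
 [  1.3  -1.4]
 [ -0.1   0.6]
 [ -0.8  -0.3]]
hinge [ 0.5679 -0.0066  0.09  ]
-5 0.08 [array([336.7, 233.6]), array([305.2, 244.2])]
-5 0.099 [array([337.8, 231.6]), array([303.9, 234.7])]
0 0.08 [array([333., 233.]), array([309.2, 246.5])]
0 0.099 [array([333. , 230.8]), array([309. , 237.6])]
3 0.08 [array([330.7, 232.6]), array([311.6, 248. ])]
3 0.099 [array([330.2, 230.4]), array([312. , 239.5])]
bumper [364.1035 246.4567] [278.2931 259.8057]
scene lever_grip 0.83 [297.5, 229.0, 330.7, 286.7]
scene lever_grip 0.47 [308.4, 231.1, 333.8, 271.2]
scene claw_tab 0.92 [308.1, 233.6, 333.8, 275.2]
scene claw_tab 0.23 [317.1, 284.5, 399.6, 374.6]
scene keeper 0.73 [316.5, 288.0, 397.4, 374.3]
scene claw_hook 0.6 [301.9, 233.8, 335.2, 277.3]
top lever_grip 0.77 [314.8, 221.7, 337.9, 248.4]
top claw_tab 0.73 [316.6, 221.9, 334.3, 241.8]
top keeper 0.72 [270.2, 210.5, 312.3, 267.0]
top claw_hook 0.67 [378.7, 174.4, 401.6, 203.8]
top claw_hook 0.52 [320.0, 221.5, 336.7, 240.3]
```

```bash
sed -i 's/("scene",S((298,345)),(.055,.01,.062),0),//' fit.py
cat >> fit.py <<'E'
    from scipy.optimize import least_squares as ls
    tu,su=T((402,182)),S((377,80))
    g=ls(lambda v:np.r_[proj("top",W(p,v))-tu,proj("scene",W(p,v))-su],[0,.04,.19]);print("tab cell",g.x,g.fun)
    for off in(0,13):
        py,pz=-.016*np.sin(np.radians(off)),.09+.016*np.cos(np.radians(off))
        d=g.x[1:]-[py,pz];print(off,np.hypot(*d),np.degrees(np.arctan2(d[1],d[0])))
    s=r.get_state();c,sn=np.cos(p[2]),np.sin(p[2])
    d=s["tool_pos"]-np.r_[p[:2],0];print("tcp cell",c*d[0]+sn*d[1],-sn*d[0]+c*d[1],d[2])
E
python3 fit.py
```

```text
[ 0.5683 -0.007  -0.1455  0.0856] -8.335809704592723
[[ 0.8  0. ]
 [-0.7 -1. ]
 [-0.2  1.2]
 [-1.8  0.8]
 [-0.2 -0.7]
 [ 0.6 -0.5]
 [-1.6  0.3]
 [-0.5  1.4]
 [-1.5 -0.1]
 [-3.1  0.8]
 [ 1.1  3.2]
 [-1.7 -1.4]
 [ 1.1 -1.3]
 [-0.1  0.5]
 [-1.  -0.1]]
hinge [ 0.5683 -0.007   0.09  ]
-5 0.08 [array([337. , 233.4]), array([304.7, 244.3])]
-5 0.099 [array([338. , 231.4]), array([303.5, 234.8])]
0 0.08 [array([333.2, 232.8]), array([308.8, 246.6])]
0 0.099 [array([333.2, 230.6]), array([308.5, 237.7])]
3 0.08 [array([330.9, 232.4]), array([311.2, 248.1])]
3 0.099 [array([330.4, 230.1]), array([311.6, 239.6])]
bumper [364.319  246.2028] [277.8863 259.9312]
tab cell [0.0005 0.025  0.2041] [-0.6279  0.2647 -0.4926 -0.0601]
0 0.10126918047952485 75.7102704106439
13 0.10261085213046096 73.81889757406775
tcp cell -0.49138628339467955 0.5453777973501494 0.23874524349423906
```

```bash
python3 -m jog '[[0,0,0,0.02316,1],[0,0,0,0.02316,1],[0,0,0,0.02316,1],[0,0,0,0.02316,1],[0,0,0,0.02316,1],[0,0,0,0.02316,1],[0,0,0,0.02316,1],[0,0,0,0.02316,1],[0,0,0,0.02316,1],[0,0,0,0.02316,1]]' 10
cat > st.py <<'E'
from h import *
p=[0.5683,-0.0070,-0.1455]
def cellpos(s):
    c,sn=np.cos(p[2]),np.sin(p[2]);d=s["tool_pos"]-np.r_[p[:2],0];f=s["contact_force"]
    q=s["eef_rot"];a=np.degrees(2*np.arctan2(q[1],q[0]))
    print("t",s["clock"].round(2),"tcp cell mm",(1000*np.array([c*d[0]+sn*d[1],-sn*d[0]+c*d[1],d[2]])).round(1),"xang",round(a-np.degrees(p[2]),2),"F cell",np.array([c*f[0]+sn*f[1],-sn*f[0]+c*f[1],f[2]]).round(2),"open",s["opening"].round(3))
cellpos(r.get_state())
E
python3 st.py
```

```text
clock: 2.9
tool_pos: [0.1609, 0.604, 0.2388]
eef_rot: [0.997, -0.075, -0.0, -0.0]
contact_force: [0.4, -0.7, -0.2]
opening: 0.114Traceback (most recent call last):
  File "st.py", line 7, in <module>
    cellpos(r.get_state())
    ~~~~~~~^^^^^^^^^^^^^^^
  File "st.py", line 6, in cellpos
    print("t",s["clock"].round(2),"tcp cell mm",(1000*np.array([c*d[0]+sn*d[1],-sn*d[0]+c*d[1],d[2]])).round(1),"xang",round(a-np.degrees(p[2]),2),"F cell",np.array([c*f[0]+sn*f[1],-sn*f[0]+c*f[1],f[2]]).round(2),"open",s["opening"].round(3))
              ^^^^^^^^^^^^^^^^
AttributeError: 'float' object has no attribute 'round'
```

```bash
sed -i 's/s\["clock"\].round(2)/round(float(s["clock"]),2)/; s/s\["opening"\].round(3)/round(float(s["opening"]),3)/' st.py
python3 -m jog '[[0.0351,0.028,0,0,1],[0.0351,0.028,0,0,1],[0.0351,0.028,0,0,1],[0.0351,0.028,0,0,1],[0.0351,0.028,0,0,1],[0.0351,0.028,0,0,1],[0.0351,0.028,0,0,1],[0.0351,0.028,0,0,1],[0.0351,0.028,0,0,1],[0.0351,0.028,0,0,1],[0.0351,0.028,0,0,1],[0.0351,0.028,0,0,1],[0.0351,0.028,0,0,1],[0.0351,0.028,0,0,1],[0,0,0,0,1],[0,0,0,0,1]]' ; python3 st.py
```

```text
clock: 4.5
tool_pos: [0.5911, 0.1437, 0.2385]
eef_rot: [0.997, -0.074, -0.0, 0.0]
contact_force: [-0.5, -0.7, 1.0]
opening: -0.003
t 4.5 tcp cell mm [  0.7 152.5 238.5] xang -0.13 F cell [-0.36 -0.72  0.97] open -0.003
```

```bash
python3 -m jog '[[0,0,0.04,0,1],[0,0,0.04,0,1],[0,0,0.04,0,1],[0,0,0.04,0,1],[0,0,0.03,0,1],[0,0,0.015,0,1],[0,0,0,0,1],[0,0,0,0,1]]' ; python3 st.py; python3 -c "
from h import *
crop('scene','pics/s2.png',230,200,430,370,4)"
```

```text
clock: 5.3
tool_pos: [0.5911, 0.1459, 0.0347]
eef_rot: [0.997, -0.072, 0.001, -0.0]
contact_force: [-0.1, -0.7, 0.0]
opening: 0.001
t 5.3 tcp cell mm [  0.4 154.6  34.7] xang 0.07 F cell [-0.03 -0.67  0.03] open 0.001
```

View pics/s2.png

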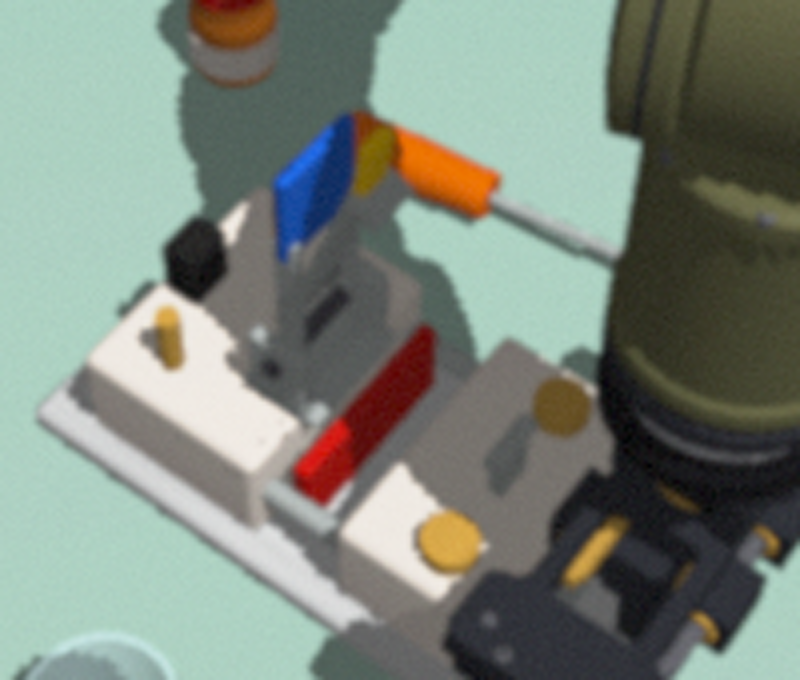

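```bash
python3 -m jog '[[0,0.004,0,0,1],[0,0.004,0,0,1],[0,0.004,0,0,1],[0,0.003,0,0,1],[0,0.002,0,0,1],[0,0.002,0,0,1],[0,0.002,0,0,1],[0,0.002,0,0,1],[0,0.002,0,0,1]]'; python3 st.py
```

```text
clock: 6.25
tool_pos: [0.5872, 0.1212, 0.0337]
eef_rot: [0.997, -0.072, 0.0, -0.001]
contact_force: [-0.6, 2.0, -0.2]
opening: 0.009
t 6.25 tcp cell mm [  0.1 129.6  33.7] xang 0.08 F cell [-0.87  1.91 -0.22] open 0.009
```

```bash
python3 -m jog '[[0,0.002,0,0,1],[0,0.002,0,0,1],[0,0.002,0,0,1],[0,0.002,0,0,1],[0,0.0015,0,0,1],[0,0.001,0,0,1],[0,0.001,0,0,1],[0,0.001,0,0,1],[0,0,0,0,1]]'; python3 st.py
```

```text
clock: 7.15
tool_pos: [0.5852, 0.1075, 0.0337]
eef_rot: [0.997, -0.073, -0.0, 0.0]
contact_force: [0.7, 1.3, -1.2]
opening: 0.008
t 7.15 tcp cell mm [  0.2 115.8  33.7] xang 0.01 F cell [ 0.54  1.34 -1.17] open 0.008
```

```bash
python3 -m jog '[[0,0.0006,0,0,1],[0,0.0006,0,0,1],[0,0.0006,0,0,1],[0,0.0006,0,0,1],[0,0,0,0,1]]'; python3 st.py
```

```text
clock: 7.65
tool_pos: [0.5849, 0.1053, 0.0337]
eef_rot: [0.997, -0.073, -0.0, 0.0]
contact_force: [0.8, 1.0, -0.3]
opening: 0.006
t 7.65 tcp cell mm [  0.1 113.5  33.7] xang 0.01 F cell [ 0.69  1.08 -0.34] open 0.006
```

```bash
python3 -m jog '[[0,0.0006,0,0,1],[0,0.0006,0,0,1],[0,0.0006,0,0,1],[0,0,0,0,1]]'; python3 st.py
```

```text
clock: 8.05
tool_pos: [0.5846, 0.1035, 0.0337]
eef_rot: [0.997, -0.073, 0.0, 0.0]
contact_force: [0.9, 2.7, -1.0]
opening: 0.004
t 8.05 tcp cell mm [  0.1 111.7  33.7] xang 0.01 F cell [ 0.51  2.8  -0.99] open 0.004
```

```bash
python3 -m jog '[[0,0.0005,0,0,1],[0,0.0005,0,0,1],[0,0,0,0,1]]'; python3 st.py
```

```text
clock: 8.35
tool_pos: [0.5845, 0.1025, 0.0337]
eef_rot: [0.997, -0.073, 0.0, 0.0]
contact_force: [0.1, 2.6, -1.5]
opening: 0.004
t 8.35 tcp cell mm [  0.1 110.7  33.7] xang 0.01 F cell [-0.28  2.58 -1.52] open 0.004
```

```bash
python3 -m jog '[[0,0.0005,0,0,1],[0,0.0005,0,0,1],[0,0,0,0,1]]'; python3 st.py;  python3 -m jog '[[0,0.0005,0,0,1],[0,0,0,0,1]]'; python3 st.py
```

```text
clock: 8.65
tool_pos: [0.5844, 0.1022, 0.0337]
eef_rot: [0.997, -0.072, 0.0, -0.0]
contact_force: [0.8, 3.5, -1.4]
opening: 0.003
t 8.65 tcp cell mm [  0.1 110.4  33.7] xang 0.04 F cell [ 0.25  3.62 -1.41] open 0.003
clock: 8.85
tool_pos: [0.5844, 0.102, 0.0337]
eef_rot: [0.997, -0.072, 0.0, -0.001]
contact_force: [1.0, 4.2, -1.3]
opening: 0.004
t 8.85 tcp cell mm [  0.1 110.2  33.7] xang 0.05 F cell [ 0.33  4.31 -1.27] open 0.004
```

```bash
python3 -m jog '[[0,0.0008,0,0,1],[0,0.0008,0,0,1],[0,0,0,0,1]]'; python3 st.py;  python3 -m jog '[[0,0.0008,0,0,1],[0,0.0008,0,0,1],[0,0,0,0,1]]'; python3 st.py
```

```text
clock: 9.15
tool_pos: [0.5844, 0.1017, 0.0338]
eef_rot: [0.997, -0.072, 0.0, -0.001]
contact_force: [1.1, 7.0, -2.1]
opening: 0.006
t 9.15 tcp cell mm [  0.1 109.9  33.8] xang 0.1 F cell [ 0.04  7.11 -2.05] open 0.006
clock: 9.45
tool_pos: [0.5843, 0.1015, 0.0338]
eef_rot: [0.997, -0.071, 0.001, -0.002]
contact_force: [2.2, 8.7, -1.6]
opening: 0.008
t 9.45 tcp cell mm [  0.1 109.7  33.8] xang 0.15 F cell [ 0.94  8.88 -1.58] open 0.008
```

```bash
python3 -m jog '[[0,0.0009,0,0,1],[0,0,0,0,1],[0,0,0,0,1],[0,0,0,0,1],[0,0,0,0,1],[0,0,0,0,1]]'; python3 st.py
```

```text
clock: 10.05
tool_pos: [0.5843, 0.1014, 0.0338]
eef_rot: [0.997, -0.071, 0.001, -0.003]
contact_force: [1.4, 11.0, -2.2]
opening: 0.006
t 10.05 tcp cell mm [  0.1 109.5  33.8] xang 0.18 F cell [-0.2  11.05 -2.22] open 0.006
```

```bash
python3 -m jog '[[0,-0.003,0,0,1],[0,-0.007,0,0,1],[0,-0.02,0,0,1],[0,0,-0.04,0,1],[0,0,-0.04,0,0.5],[0,0,-0.045,0,0.5],[0,0,-0.045,0,0.5],[0,0,-0.045,0,0.5],[0,0,-0.02,0,0.5],[0,0,0,0,0.5]]' 6; python3 st.py; python3 -c "
from h import *
crop('scene','pics/s3.png',230,200,430,370,4)
crop('top','pics/t3.png',240,190,400,300,5)"
```

```text
clock: 11.05
tool_pos: [0.5896, 0.1254, 0.2722]
eef_rot: [0.997, -0.074, 0.003, -0.0]
contact_force: [0.8, 0.2, -0.2]
opening: 0.495
t 11.05 tcp cell mm [  1.9 134.1 272.2] xang -0.12 F cell [ 0.79  0.34 -0.19] open 0.495
```

View pics/s3.png

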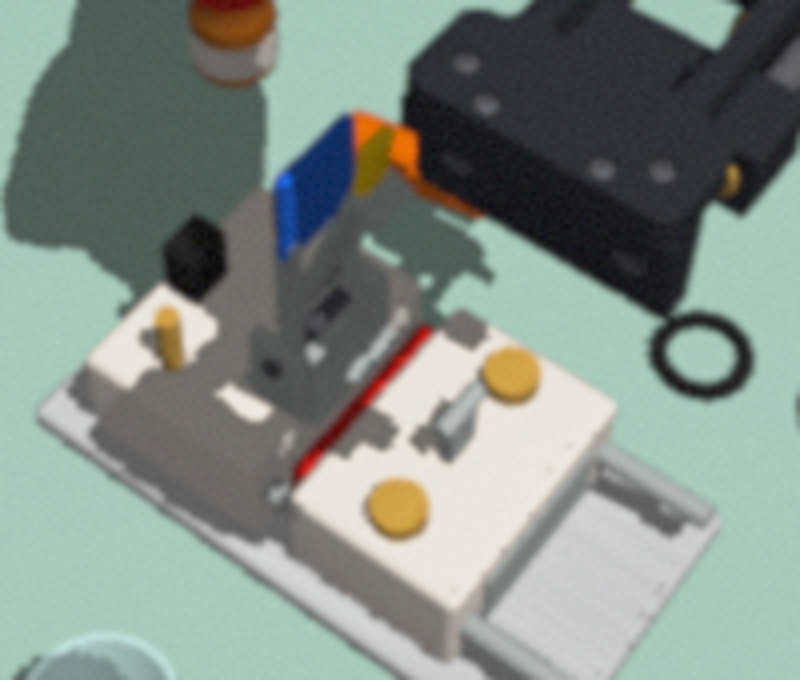

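View pics/t3.png

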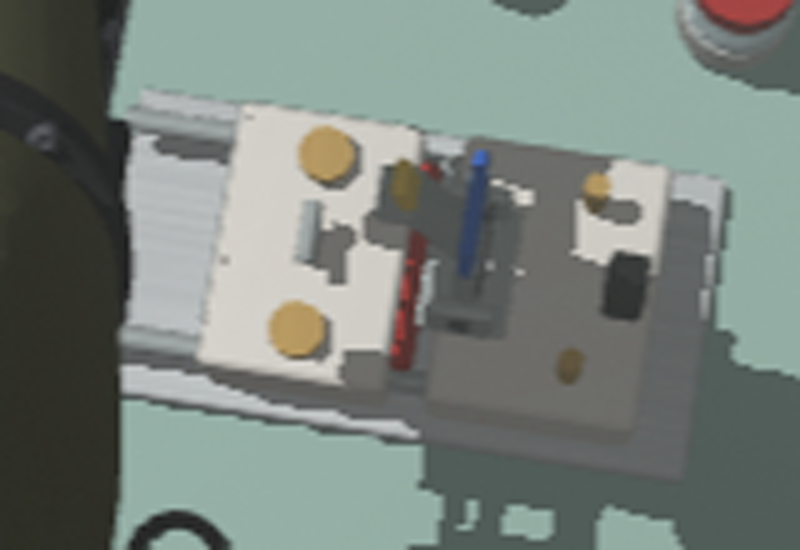

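```bash
python3 -m jog '[[0,0.03,0,0,0.5],[-0.0015,0.03,0,0,0.5],[0,0.03,0,0,0.5],[0,0.017,0.01,0,0.5],[0,0,0.01,0,0.5],[0,0,0,0,0.5],[0,0,0,0,0.5]]' 6; python3 st.py; python3 -c "
from h import *
crop('scene','pics/s4.png',230,180,430,330,4)
crop('top','pics/t4.png',240,190,400,300,5)"
```

```text
clock: 11.85
tool_pos: [0.5706, 0.023, 0.2476]
eef_rot: [0.997, -0.071, -0.001, -0.0]
contact_force: [0.4, 0.3, -0.2]
opening: 0.501
t 11.85 tcp cell mm [ -2.1  30.  247.6] xang 0.14 F cell [ 0.38  0.35 -0.22] open 0.501
```

View pics/s4.png

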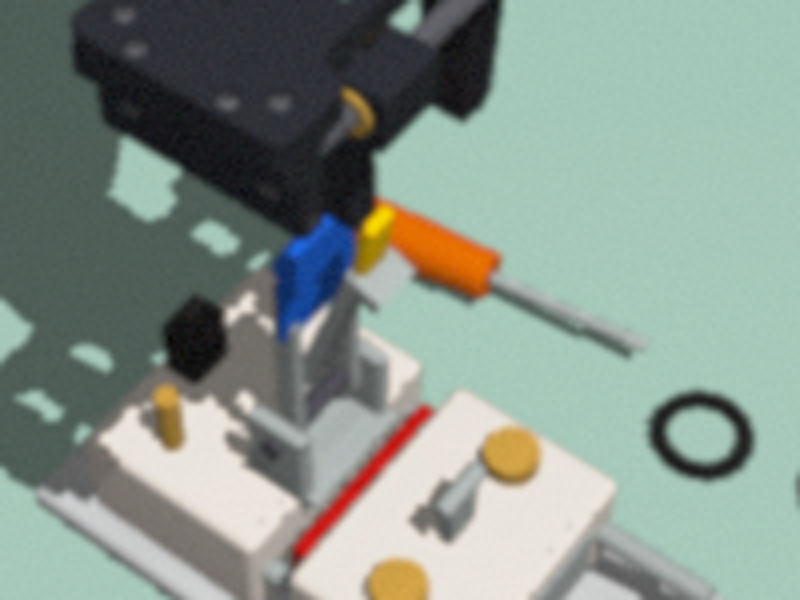

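Run:
```python
from h import *
from fit import W
p=[0.5683,-0.0070,-0.1455]
for n in("top","scene"):
  for nm,v in(("f+",(.02,.03,.2476)),("f-",(-.024,.03,.2476)),("tab",(0,.0255,.200)),("bodycorner",(.09,.067,.311)),("bodycorner2",(-.09,-.007,.311))):
    print(n,nm,proj(n,W(p,v)).round(1))
```

```text
top f+ [317.9 209.2]
top f- [313.7 234.3]
top tab [319.1 227. ]
top bodycorner [301.8 154.6]
top bodycorner2 [329.1 270.7]
scene f+ [317.1 228.3]
scene f- [338.8 206.9]
scene tab [323.9 241.5]
scene bodycorner [303.4 246.2]
scene bodycorner2 [347.7 127.1]
```

View pics/t4.png

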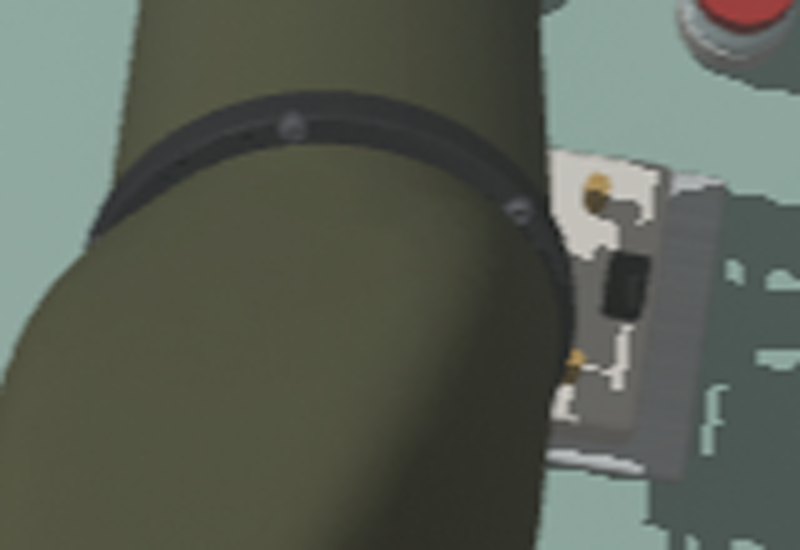

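```bash
python3 -m jog '[[0.0022,0.002,0.02,0,0.5],[0,0,0.02,0,0.5],[0,0,0.011,0,0.5],[0,0,0,0,0.5],[0,0,0,0,0.5]]' 6; python3 st.py; python3 -c "
from h import *
crop('scene','pics/s5.png',270,190,390,290,6)"
```

```text
clock: 12.45
tool_pos: [0.5734, 0.0193, 0.1982]
eef_rot: [0.997, -0.072, 0.0, -0.0]
contact_force: [0.5, -0.1, 0.9]
opening: 0.5
t 12.45 tcp cell mm [  1.2  26.8 198.2] xang 0.06 F cell [ 0.48 -0.05  0.91] open 0.5
```

View pics/s5.png

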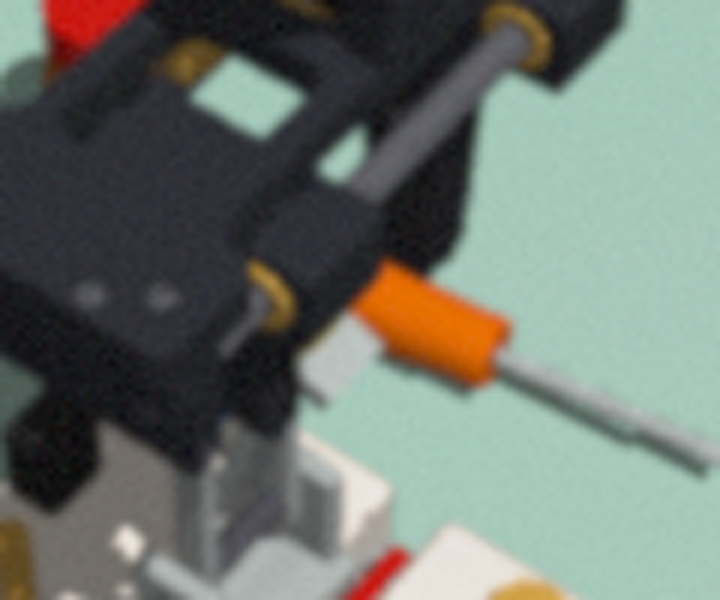

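```bash
python3 -m jog '[[0,0,0.002,0,0.7],[0,0,0,0,0.85],[0,0,0,0,1],[0,0,0,0,1],[0,0,0,0,1],[0,0,0,0,1]]' 6; python3 st.py; python3 -c "
from h import *
crop('scene','pics/s6.png',270,190,390,290,6)"
```

```text
clock: 13.1
tool_pos: [0.5711, 0.0195, 0.1957]
eef_rot: [0.997, -0.072, -0.002, -0.0]
contact_force: [-6.0, 1.9, 4.4]
opening: 0.154
t 13.1 tcp cell mm [ -1.   26.7 195.7] xang 0.05 F cell [-6.19  1.04  4.36] open 0.154
```

View pics/s6.png

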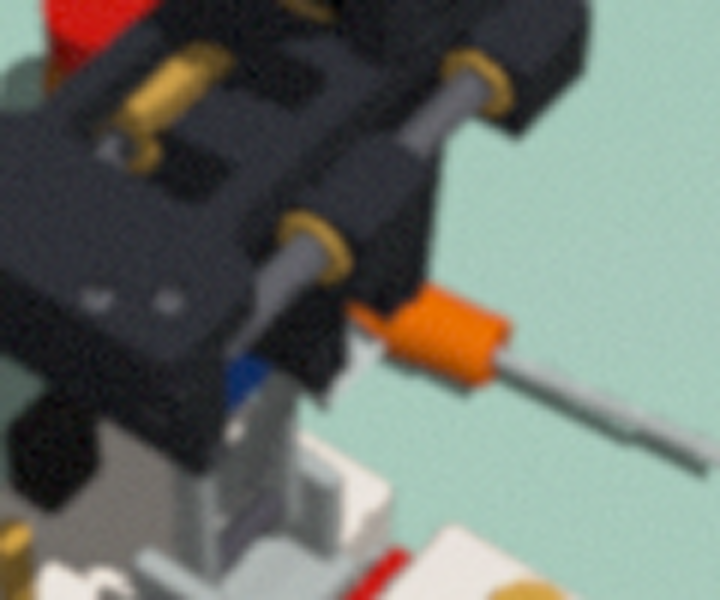

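```bash
python3 -m jog '[[-0.0025,0,0,0,1],[0,-0.0033,0.001,0,1],[0,-0.0032,0.0011,0,1],[0,-0.004,0.0016,0,1],[0,-0.0039,0.0017,0,1],[0,-0.0038,0.0019,0,1],[0,-0.0038,0.002,0,1],[0,0,0,0,1]]'; python3 st.py; python3 -c "
from h import *
crop('scene','pics/s7.png',270,190,390,290,6)"
```

```text
clock: 13.95
tool_pos: [0.5739, 0.0418, 0.1859]
eef_rot: [0.997, -0.072, 0.0, -0.0]
contact_force: [-0.7, 0.1, 0.1]
opening: 0.159
t 13.95 tcp cell mm [ -1.5  49.1 185.9] xang 0.08 F cell [-0.73 -0.02  0.15] open 0.159
```

View pics/s7.png

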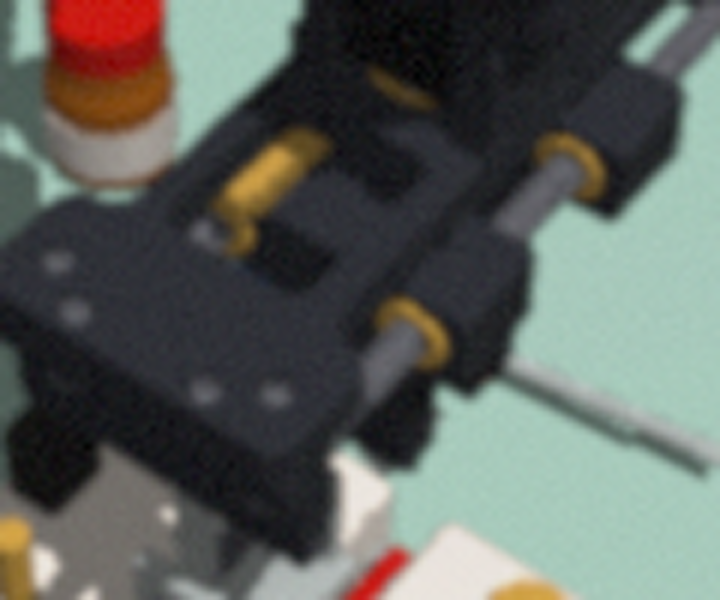

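```bash
python3 -m jog '[[0,-0.0036,0.0023,0,1],[0,-0.0036,0.0023,0,1],[0,-0.0034,0.0026,0,1],[0,-0.0034,0.0026,0,1],[0,-0.0032,0.0029,0,1],[0,-0.0031,0.0029,0,1],[0,-0.0029,0.0031,0,1],[0,-0.0029,0.0032,0,1],[0,0,0,0,1]]'; python3 st.py; python3 -m jog '[[0,-0.0026,0.0034,0,1],[0,-0.0026,0.0034,0,1],[0,-0.0023,0.0036,0,1],[0,-0.0023,0.0036,0,1],[0,-0.002,0.0038,0,1],[0,-0.0019,0.0038,0,1],[0,-0.0017,0.0039,0,1],[0,-0.0016,0.004,0,1],[0,0,0,0,1]]'; python3 st.py;python3 -c "
from h import *
crop('scene','pics/s8.png',270,200,430,320,5)"
```

```text
clock: 14.9
tool_pos: [0.5776, 0.0675, 0.164]
eef_rot: [0.997, -0.072, 0.0, -0.0]
contact_force: [0.8, 1.9, 0.4]
opening: 0.158
t 14.9 tcp cell mm [ -1.6  75.  164. ] xang 0.06 F cell [0.56 2.02 0.42] open 0.158
clock: 15.8
tool_pos: [0.58, 0.0842, 0.1344]
eef_rot: [0.997, -0.072, -0.0, -0.0]
contact_force: [1.0, 2.2, 0.1]
opening: 0.159
t 15.8 tcp cell mm [ -1.7  91.9 134.4] xang 0.05 F cell [0.63 2.31 0.11] open 0.159
```

View pics/s8.png

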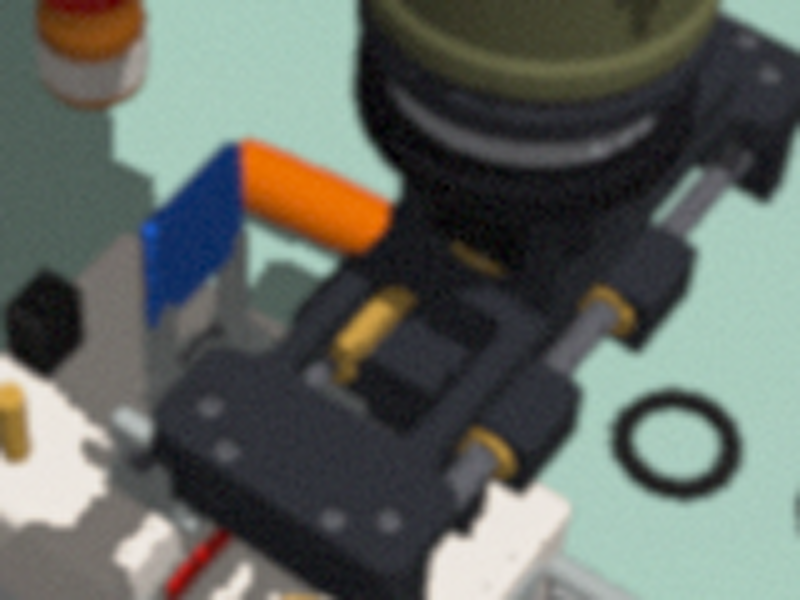

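```bash
python3 -m jog '[[0,-0.0023,0.004,0,1],[0,-0.0023,0.0041,0,1],[0,-0.0019,0.0042,0,1],[0,-0.0014,0.0042,0,1],[0,-0.0006,0.0042,0,1],[0,-0.0005,0.0043,0,1],[0,-0.0002,0.0042,0,1],[0,-0.0002,0.0043,0,1],[0,0,0,0,1]]'; python3 st.py
```

```text
clock: 16.75
tool_pos: [0.5812, 0.0927, 0.1009]
eef_rot: [0.997, -0.073, -0.0, 0.0]
contact_force: [0.1, -3.3, -0.5]
opening: 0.156
t 16.75 tcp cell mm [ -1.7 100.5 100.9] xang 0.01 F cell [ 0.6  -3.29 -0.54] open 0.156
```

```bash
python3 -m jog '[[0,0.0002,0.003,0,1],[0,0.0002,0.003,0,1],[0,0.0002,0.003,0,1],[0,0.0003,0.003,0,1],[0,0,0,0,1]]'; python3 st.py;python3 -c "
from h import *
crop('scene','pics/s9.png',270,200,430,320,5)"
```

```text
clock: 17.25
tool_pos: [0.5812, 0.0929, 0.0891]
eef_rot: [0.997, -0.072, 0.0, -0.0]
contact_force: [0.6, -0.5, -1.0]
opening: 0.157
t 17.25 tcp cell mm [ -1.7 100.7  89.1] xang 0.05 F cell [ 0.66 -0.46 -1.03] open 0.157
```

View pics/s9.png

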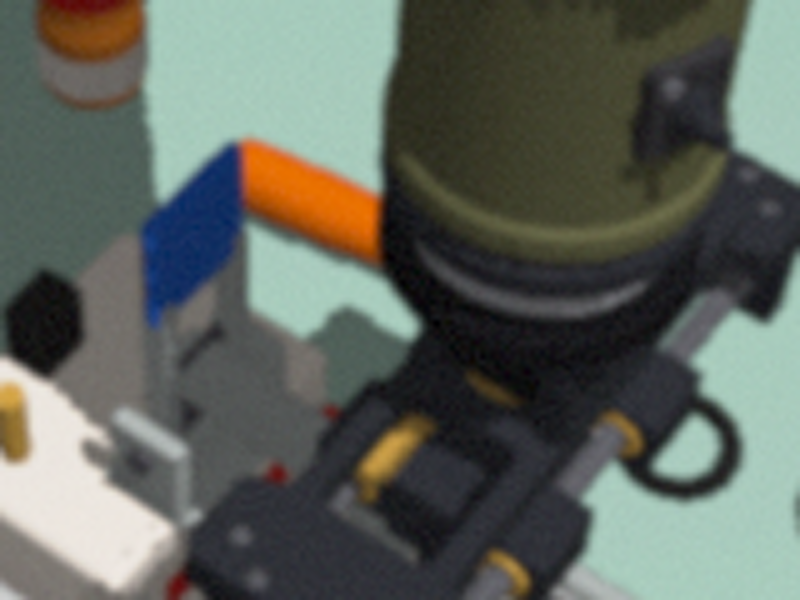

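```bash
python3 -m jog '[[0,0.0003,0.002,0,1],[0,0.0003,0.002,0,1],[0,0,0,0,1]]'; python3 st.py;python3 -m jog '[[0,0.0003,0.0015,0,1],[0,0.0002,0.0015,0,1],[0,0,0,0,1]]'; python3 st.py
```

```text
clock: 17.6
tool_pos: [0.5812, 0.0925, 0.0853]
eef_rot: [0.997, -0.072, 0.0, -0.001]
contact_force: [1.3, 1.0, -1.2]
opening: 0.156
t 17.6 tcp cell mm [ -1.7 100.3  85.3] xang 0.06 F cell [ 1.12  1.14 -1.17] open 0.156
clock: 17.9
tool_pos: [0.5811, 0.092, 0.0823]
eef_rot: [0.997, -0.072, 0.0, -0.001]
contact_force: [1.2, 2.1, -0.4]
opening: 0.158
t 17.9 tcp cell mm [-1.7 99.8 82.3] xang 0.06 F cell [ 0.87  2.22 -0.45] open 0.158
```

```bash
python3 -m jog '[[0,0,0.0012,0,1],[0,0,0.0012,0,1],[0,0,0,0,1]]'; python3 st.py;python3 -m jog '[[0,0,0.0012,0,1],[0,0,0.0012,0,1],[0,0,0,0,1]]'; python3 st.py
```

```text
clock: 18.2
tool_pos: [0.5811, 0.0916, 0.0803]
eef_rot: [0.997, -0.072, 0.0, -0.0]
contact_force: [0.8, 4.9, 1.8]
opening: 0.156
t 18.2 tcp cell mm [-1.6 99.4 80.3] xang 0.04 F cell [0.08 4.93 1.8 ] open 0.156
clock: 18.5
tool_pos: [0.581, 0.0907, 0.0783]
eef_rot: [0.997, -0.073, 0.0, 0.0]
contact_force: [-1.5, 3.0, 6.1]
opening: 0.159
t 18.5 tcp cell mm [-1.6 98.5 78.3] xang 0.0 F cell [-1.96  2.73  6.13] open 0.159
```

```bash
python3 -m jog '[[0,0,0,0,0.6],[0,0,0,0,0.5],[0,0,0,0,0.5],[0,0,-0.02,0,0.5],[0,0,-0.03,0,0.5],[0,0,-0.04,0,0.5],[0,-0.01,-0.04,0,0.7],[0,-0.04,-0.01,0,1],[0,-0.04,0,0,1],[0,-0.02,0,0,1],[0,0,0,0,1]]'; python3 st.py;python3 -c "
from h import *
crop('scene','pics/s10.png',270,210,430,330,5)
crop('top','pics/t10.png',240,190,400,300,5)"
```

```text
clock: 19.6
tool_pos: [0.596, 0.2034, 0.2168]
eef_rot: [0.998, -0.07, -0.001, -0.001]
contact_force: [0.2, -0.2, -0.1]
opening: 0.071
t 19.6 tcp cell mm [ -3.1 212.2 216.8] xang 0.33 F cell [ 0.23 -0.12 -0.11] open 0.071
```

View pics/s10.png

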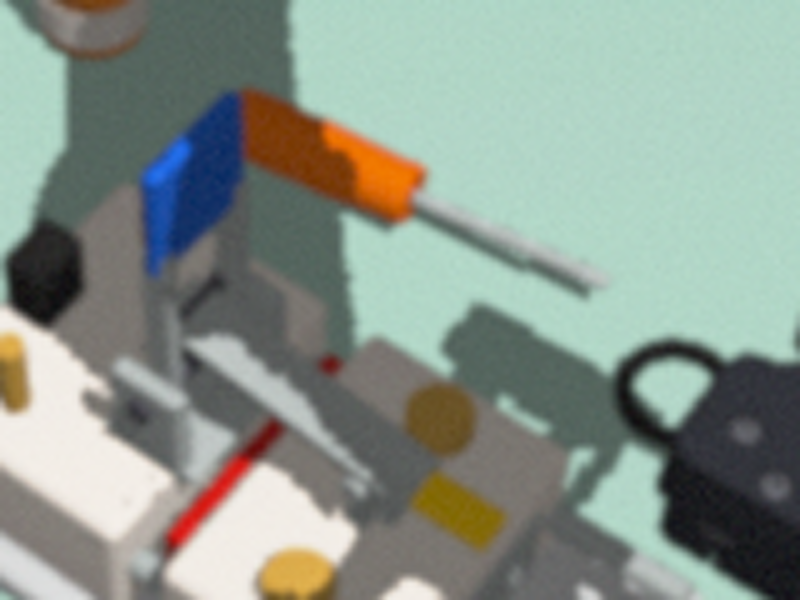

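View pics/t10.png

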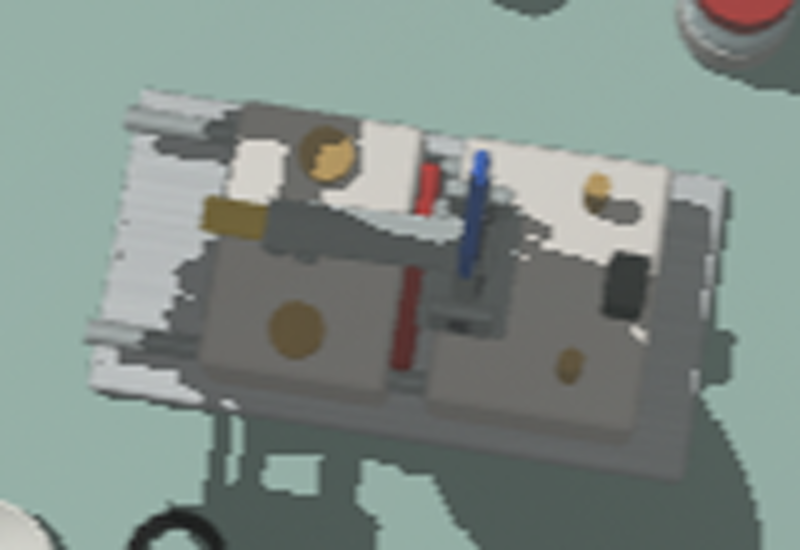

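Run:
```python
from h import *
from fit import W
from scipy.optimize import least_squares as ls
p=[0.5683,-0.0070,-0.1455]
tu=np.array((236/5+240-.4,217/5+190-.4)); su=np.array((460/5+270-.4,511/5+210-.4))
g=ls(lambda v:np.r_[proj("top",W(p,v))-tu,proj("scene",W(p,v))-su],[0,.1,.09]);print(g.x,g.fun)
for b in (.062,.0645,.067): print(b,[((proj("top",W(p,(x,b+s*.038,.062)))-[240,190])*5).round(0) for x in(.055,-.055) for s in(-1,1)])
pin=np.array([-.001,.106])
for d in(0,5,8,11,14):
  a=np.radians(-d);v=(0,pin[0]+.098*np.cos(a)-.003*np.sin(a)*-1,pin[1]+.098*np.sin(a)+.003);print(d,proj("top",W(p,v)).round(1),tu,proj("scene",W(p,v)).round(1),su)
```

```text
[0.0002 0.0926 0.0937] [-0.701   0.2351 -0.5281 -0.0672]
0.062 [array([427., 128.]), array([242.,  98.]), array([382., 394.]), array([194., 364.])]
0.0645 [array([421., 127.]), array([235.,  98.]), array([376., 393.]), array([187., 363.])]
0.067 [array([415., 126.]), array([229.,  97.]), array([370., 392.]), array([181., 362.])]
0 [283.3 231.4] [286.8 233. ] [364.6 307.5] [361.6 311.8]
5 [283.9 232.3] [286.8 233. ] [363.7 310.5] [361.6 311.8]
8 [284.5 232.9] [286.8 233. ] [363.  312.1] [361.6 311.8]
11 [285.2 233.6] [286.8 233. ] [362.2 313.6] [361.6 311.8]
14 [286.  234.2] [286.8 233. ] [361.2 315. ] [361.6 311.8]
```

```bash
python3 -m jog '[[0.001,0.04,0,0,1],[0.001,0.04,0,0,1],[0.001,0.04,0,0,1],[0,0.04,0,0,1],[0,0.007,0.01,0,1],[0,0,0.025,0,1],[0,0,0.02,0,1],[0,0,0,0,1],[0,0,0,0,1]]' 10; python3 st.py;python3 -c "
from h import *
crop('scene','pics/s11.png',250,190,410,310,5)"
```

```text
clock: 20.6
tool_pos: [0.5752, 0.0329, 0.1626]
eef_rot: [0.997, -0.073, -0.001, 0.0]
contact_force: [-0.3, 0.8, 0.1]
opening: 0.002
t 20.6 tcp cell mm [  1.1  40.5 162.6] xang -0.07 F cell [-0.37  0.76  0.05] open 0.002
```

View pics/s11.png

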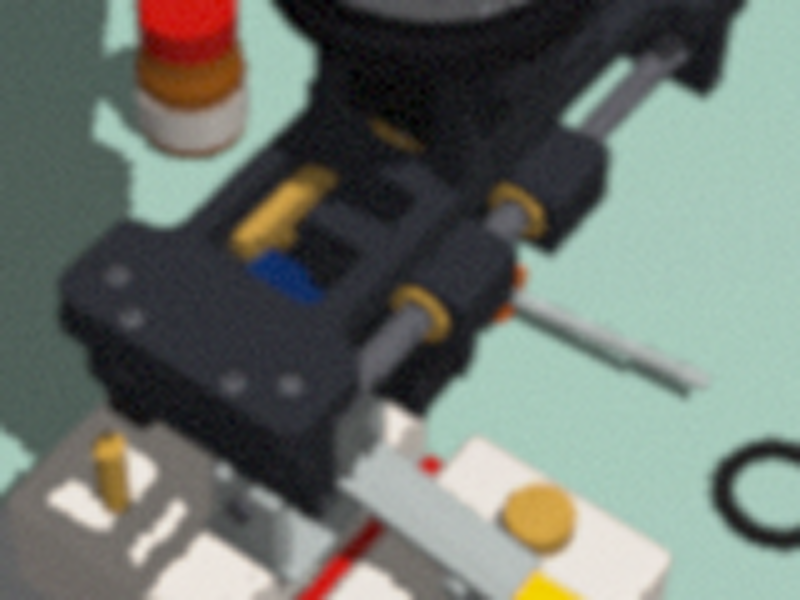

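```bash
python3 -m jog '[[0,0.008,-0.004,0,1],[0,0.008,0,0,1],[0,0.004,0,0,1],[0,0.003,0,0,1],[0,0.003,0,0,1],[0,0.002,0,0,1],[0,0,0,0,1]]'; python3 st.py; python3 -m jog '[[0,0.003,0,0,1],[0,0.003,0,0,1],[0,0.003,0.0003,0,1],[0,0.003,0.0003,0,1],[0,0,0,0,1]]'; python3 st.py
```

```text
clock: 21.35
tool_pos: [0.5715, 0.0062, 0.1666]
eef_rot: [0.997, -0.073, -0.0, 0.0]
contact_force: [0.2, -0.1, 0.3]
opening: 0.005
t 21.35 tcp cell mm [  1.3  13.5 166.6] xang 0.0 F cell [ 0.2  -0.05  0.34] open 0.005
clock: 21.85
tool_pos: [0.5698, -0.006, 0.1661]
eef_rot: [0.997, -0.073, 0.0, 0.0]
contact_force: [-0.8, 1.1, -0.1]
opening: 0.007
t 21.85 tcp cell mm [  1.4   1.2 166.1] xang -0.02 F cell [-0.91  0.93 -0.07] open 0.007
```

```bash
python3 -m jog '[[0,0.004,0.0003,0,1],[0,0.004,0.0005,0,1],[0,0.004,0.0006,0,1],[0,0.004,0.0007,0,1],[0,0,0,0,1]]'; python3 st.py; python3 -m jog '[[0,0.0042,0.0015,0,1],[0,0.0042,0.0017,0,1],[0,0.0042,0.0018,0,1],[0,0,0,0,1]]'; python3 st.py;python3 -c "
from h import *
crop('scene','pics/s12.png',250,190,410,310,5)"
```

```text
clock: 22.35
tool_pos: [0.5673, -0.0225, 0.1638]
eef_rot: [0.997, -0.073, -0.0, 0.0]
contact_force: [-0.2, -0.0, -0.7]
opening: 0.008
t 22.35 tcp cell mm [  1.3 -15.4 163.8] xang -0.05 F cell [-0.23 -0.07 -0.72] open 0.008
clock: 22.75
tool_pos: [0.5656, -0.0346, 0.1587]
eef_rot: [0.997, -0.073, -0.0, 0.0]
contact_force: [0.9, 0.9, -0.7]
opening: 0.004
t 22.75 tcp cell mm [  1.3 -27.7 158.7] xang -0.04 F cell [ 0.8   1.06 -0.73] open 0.004
```

View pics/s12.png

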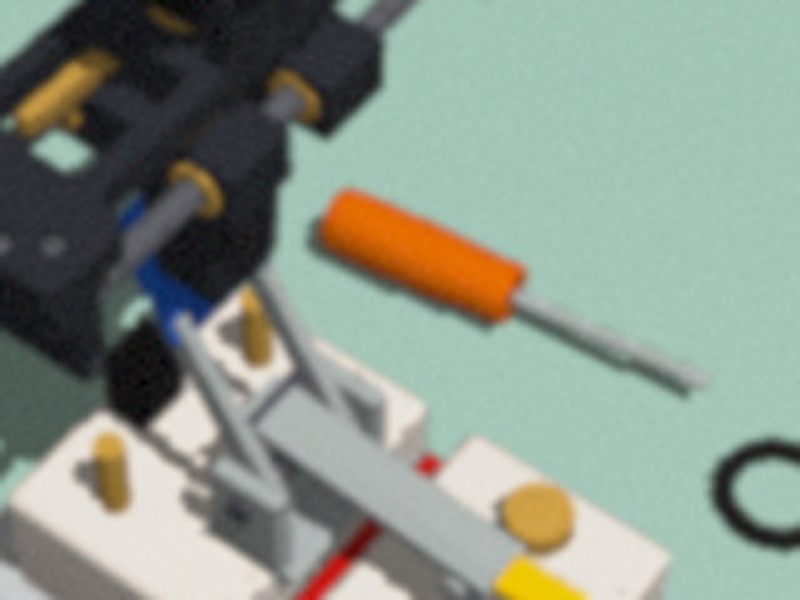

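```bash
python3 -m jog '[[0,0.0038,0.0022,0,1],[0,0.0037,0.0025,0,1],[0,0.0036,0.0027,0,1],[0,0,0,0,1]]'; python3 st.py; python3 -m jog '[[0,0.0034,0.003,0,1],[0,0.0033,0.0031,0,1],[0,0.0032,0.0033,0,1],[0,0,0,0,1]]'; python3 st.py
```

```text
clock: 23.2
tool_pos: [0.5641, -0.0456, 0.1513]
eef_rot: [0.997, -0.073, -0.0, 0.0]
contact_force: [0.3, 0.8, 2.0]
opening: 0.009
t 23.2 tcp cell mm [  1.4 -38.8 151.3] xang -0.04 F cell [0.19 0.85 1.96] open 0.009
clock: 23.6
tool_pos: [0.5627, -0.0553, 0.1417]
eef_rot: [0.997, -0.073, -0.0, 0.0]
contact_force: [0.7, 0.1, 1.2]
opening: 0.007
t 23.6 tcp cell mm [  1.4 -48.6 141.7] xang -0.03 F cell [0.64 0.2  1.24] open 0.007
```

```bash
python3 -c "
from h import *
crop('scene','pics/s13.png',250,200,410,320,5)
crop('top','pics/t13.png',240,190,400,300,5)"
```

```text
(no output)
```

View pics/s13.png

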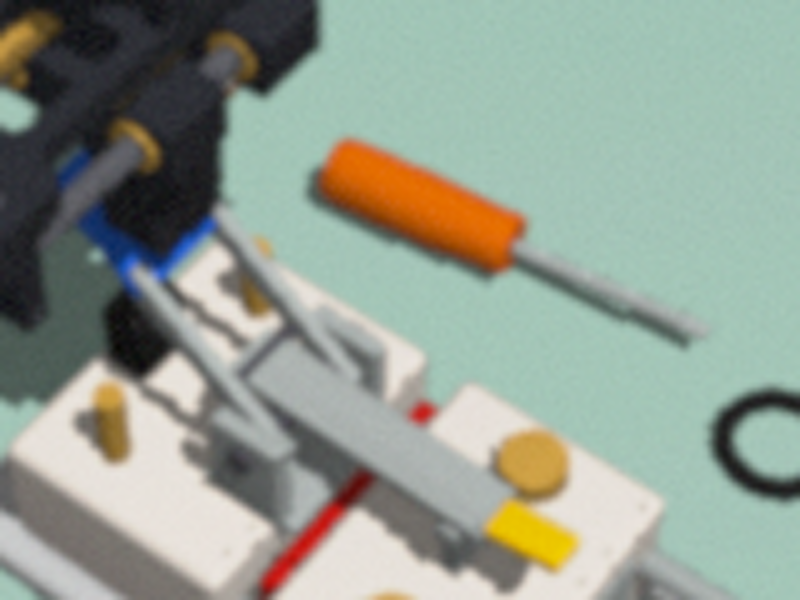

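View pics/t13.png

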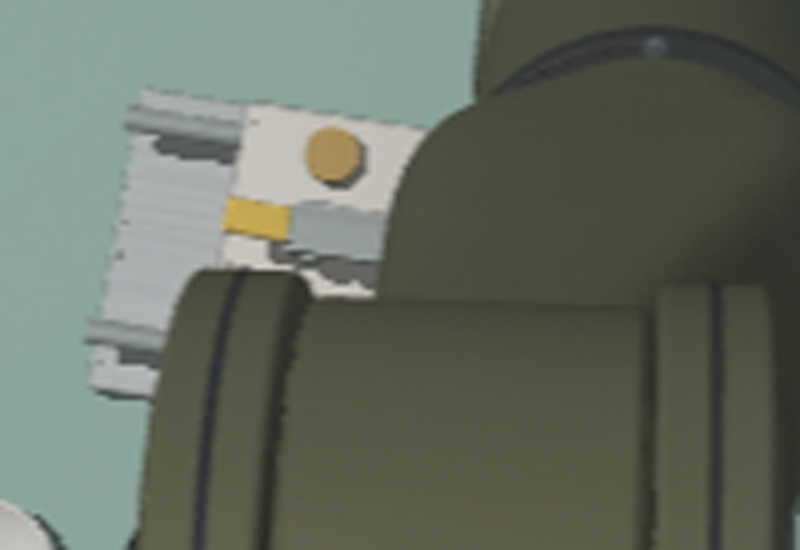

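```bash
python3 -m jog '[[0,0.0029,0.0034,0,1],[0,0.0028,0.0036,0,1],[0,0.0027,0.0037,0,1],[0,0,0,0,1]]'; python3 st.py; python3 -m jog '[[0,0.0023,0.0039,0,1],[0,0.0021,0.004,0,1],[0,0.0019,0.0041,0,1],[0,0,0,0,1]]'; python3 st.py
```

```text
clock: 24.1
tool_pos: [0.5612, -0.0632, 0.1308]
eef_rot: [0.997, -0.073, -0.0, 0.0]
contact_force: [0.2, -0.0, 0.1]
opening: 0.006
t 24.1 tcp cell mm [  1.2 -56.6 130.8] xang -0.01 F cell [ 0.23 -0.    0.11] open 0.006
clock: 24.5
tool_pos: [0.5602, -0.0695, 0.1188]
eef_rot: [0.997, -0.073, -0.0, 0.0]
contact_force: [0.3, 0.0, 0.3]
opening: 0.003
t 24.5 tcp cell mm [  1.1 -63.1 118.8] xang -0.01 F cell [0.3  0.05 0.28] open 0.003
```

```bash
python3 -c "
from h import *
crop('scene','pics/s14.png',250,200,410,320,5)"
```

```text
(no output)
```

View pics/s14.png

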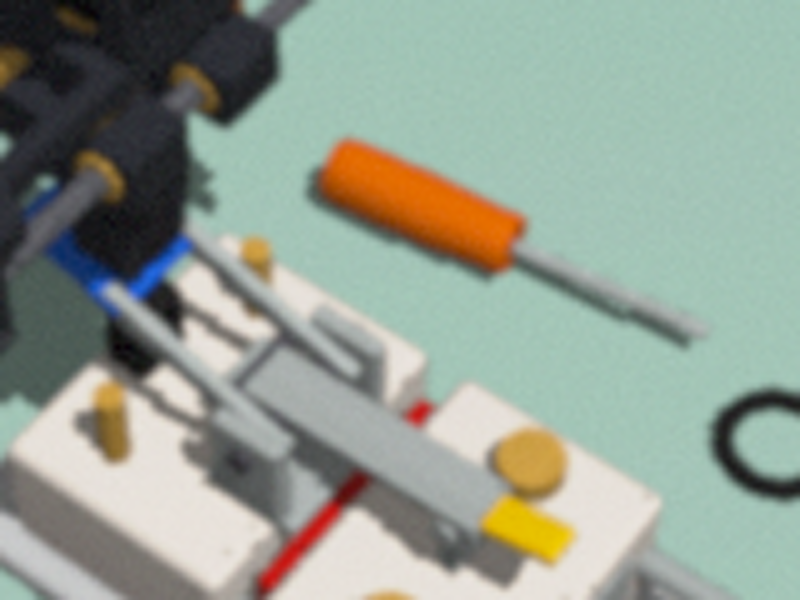

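```bash
python3 -m jog '[[0,0.0013,0.0035,0,1],[0,0.0012,0.0036,0,1],[0,0,0,0,1]]'; python3 st.py; python3 -m jog '[[0,0.0009,0.003,0,1],[0,0.0008,0.003,0,1],[0,0,0,0,1]]'; python3 st.py;python3 -c "
from h import *
crop('scene','pics/s15.png',250,200,410,320,5)"
```

```text
clock: 24.85
tool_pos: [0.56, -0.0719, 0.1119]
eef_rot: [0.997, -0.073, -0.0, 0.0]
contact_force: [0.3, 0.6, -0.1]
opening: 0.004
t 24.85 tcp cell mm [  1.2 -65.4 111.9] xang 0.0 F cell [ 0.23  0.66 -0.13] open 0.004
clock: 25.15
tool_pos: [0.5597, -0.0734, 0.1059]
eef_rot: [0.997, -0.073, -0.0, 0.0]
contact_force: [0.1, -0.5, 0.3]
opening: 0.003
t 25.15 tcp cell mm [  1.1 -66.9 105.9] xang 0.01 F cell [ 0.16 -0.5   0.32] open 0.003
```

View pics/s15.png

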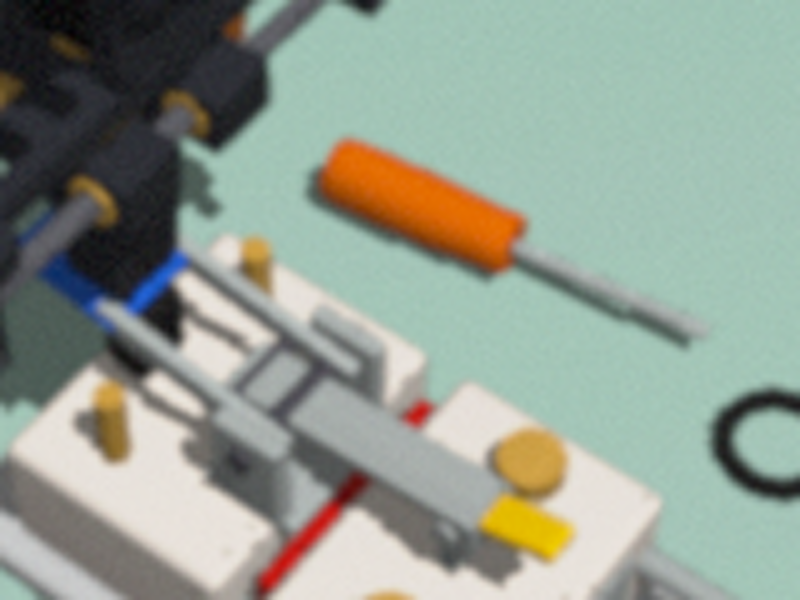

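```bash
python3 -m jog '[[0,0.0004,0.002,0,1],[0,0.0003,0.002,0,1],[0,0,0,0,1]]'; python3 st.py; python3 -m jog '[[0,0.0002,0.0015,0,1],[0,0.0002,0.0015,0,1],[0,0,0,0,1]]'; python3 st.py;python3 -c "
from h import *
crop('scene','pics/s16.png',250,200,410,320,5)"
```

```text
clock: 25.5
tool_pos: [0.5597, -0.074, 0.1021]
eef_rot: [0.997, -0.073, -0.0, -0.0]
contact_force: [-0.2, 0.1, -0.4]
opening: 0.003
t 25.5 tcp cell mm [  1.2 -67.5 102.1] xang 0.02 F cell [-0.23  0.03 -0.4 ] open 0.003
clock: 25.8
tool_pos: [0.5597, -0.0743, 0.0992]
eef_rot: [0.997, -0.073, -0.0, -0.0]
contact_force: [0.3, -0.2, -0.6]
opening: 0.003
t 25.8 tcp cell mm [  1.2 -67.9  99.2] xang 0.02 F cell [ 0.35 -0.2  -0.56] open 0.003
```

View pics/s16.png

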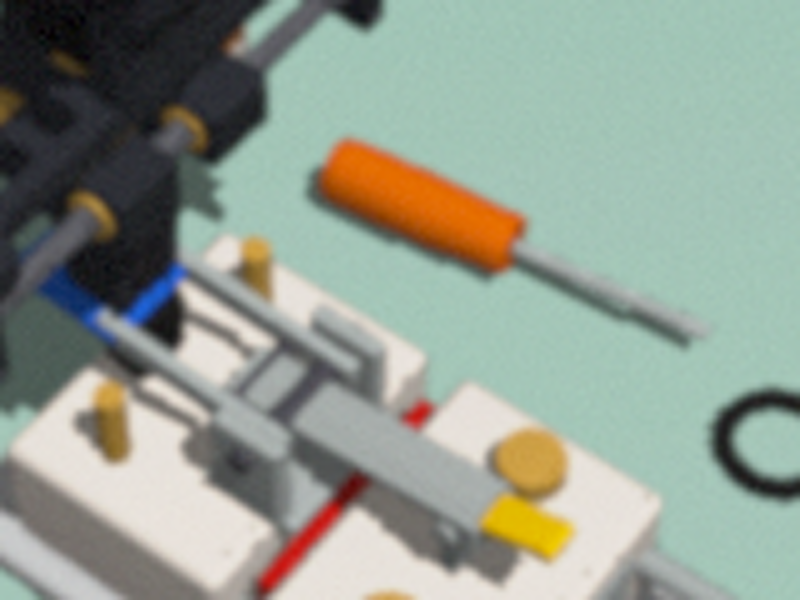

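```bash
python3 -m jog '[[0,0,0.001,0,1],[0,0,0.001,0,1],[0,0,0,0,1]]'; python3 st.py; python3 -m jog '[[0,0,0.0008,0,1],[0,0,0,0,1]]'; python3 st.py
```

```text
clock: 26.15
tool_pos: [0.5599, -0.0743, 0.0974]
eef_rot: [0.997, -0.073, 0.0, -0.0]
contact_force: [-0.4, 0.2, 0.8]
opening: 0.005
t 26.15 tcp cell mm [  1.4 -67.8  97.4] xang 0.02 F cell [-0.42  0.1   0.83] open 0.005
clock: 26.35
tool_pos: [0.5599, -0.0743, 0.0972]
eef_rot: [0.997, -0.073, 0.0, -0.0]
contact_force: [-1.1, -0.6, 5.3]
opening: 0.01
t 26.35 tcp cell mm [  1.5 -67.8  97.2] xang 0.02 F cell [-1.02 -0.8   5.26] open 0.01
```

```bash
python3 -m jog '[[0,0,-0.005,0,1],[0,0,-0.03,0,1],[0,0,-0.045,0,1],[0,0,-0.045,0,1],[0,-0.03,-0.02,0,1],[0,-0.045,0,0,1],[0,-0.045,0,0,1],[0,-0.045,0,0,1],[0,-0.045,0,0,1],[0,-0.045,0,0,1],[0,-0.045,0,0,1],[0,0,0,0,1],[0,0,0,0,1]]'; python3 st.py;python3 -c "
from h import *
crop('scene','pics/s17.png',230,210,430,360,4)
crop('top','pics/t17.png',240,190,400,300,5)"
```

```text
clock: 27.65
tool_pos: [0.6026, 0.2238, 0.2412]
eef_rot: [0.997, -0.071, -0.0, 0.0]
contact_force: [0.9, -1.6, 0.3]
opening: 0.004
t 27.65 tcp cell mm [  0.5 233.3 241.2] xang 0.18 F cell [ 1.13 -1.49  0.34] open 0.004
```

View pics/s17.png

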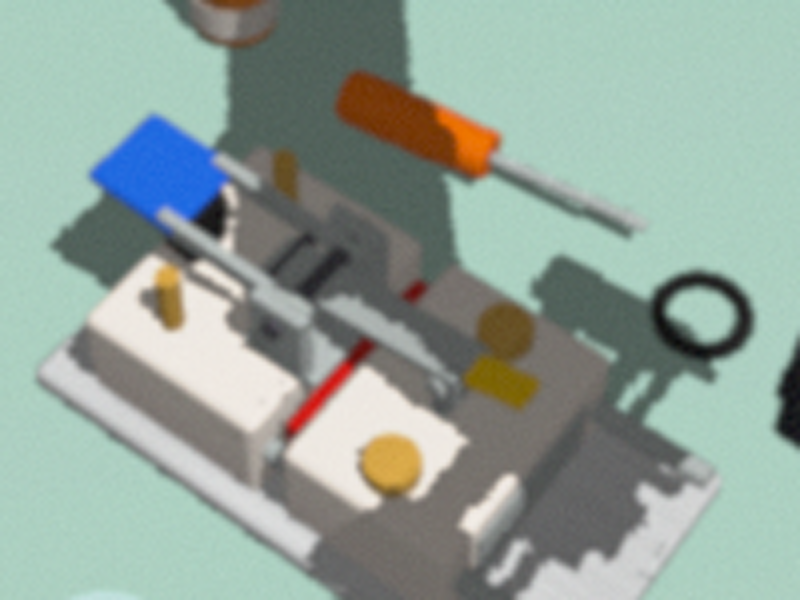

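View pics/t17.png

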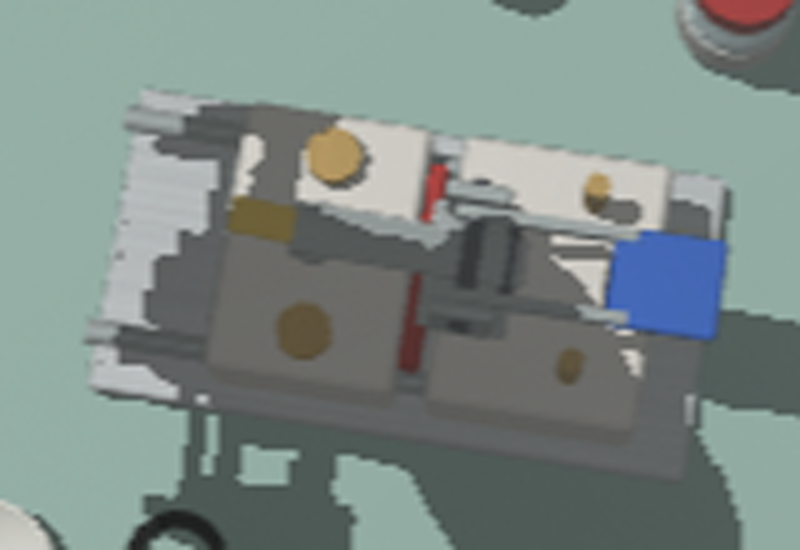

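```bash
python3 -m jog '[[0,0,0,0,1],[0,0,0,0,1],[0,0,0,0,1],[0,0,0,0,1],[0,0,0,0,1]]'
python3 - <<'E'
from h import *
im=r.snapshot("top");im0=cv2.imread("pics/top0.png")[:,:,::-1]
r.snapshot("scene")
old=dict(jar_red=(386.8,189.1),jar_brown=(402.9,328.3),beaker=(331.1,168.2),carton=(278.6,162.5),spare_ring=(274.3,302.1),screwdriver=(340.3,315.5),dish=(234.9,304.5))
for k,v in old.items():
    o=r.cut_out(k,"top")
    print(k,v,[(round(d["score"],2),np.round(np.argwhere(d["pixels"]).mean(0)[::-1],1)) for d in o[:2]])
cv2.imwrite("pics/top_end.png",im[:,:,::-1])
E
```

```text
clock: 28.25
tool_pos: [0.6032, 0.2224, 0.2417]
eef_rot: [0.997, -0.073, 0.0, -0.0]
contact_force: [0.3, 0.7, -0.4]
opening: 0.006
jar_red (386.8, 189.1) [(0.66, array([387. , 188.4]))]
jar_brown (402.9, 328.3) [(0.55, array([403. , 328.7]))]
beaker (331.1, 168.2) [(0.7, array([331. , 167.5]))]
carton (278.6, 162.5) [(0.9, array([279. , 162.4]))]
spare_ring (274.3, 302.1) [(0.68, array([273.6, 301.8]))]
screwdriver (340.3, 315.5) [(0.94, array([340.3, 315.5]))]
dish (234.9, 304.5) [(0.58, array([234.8, 304.3]))]
```

View pics/top_end.png

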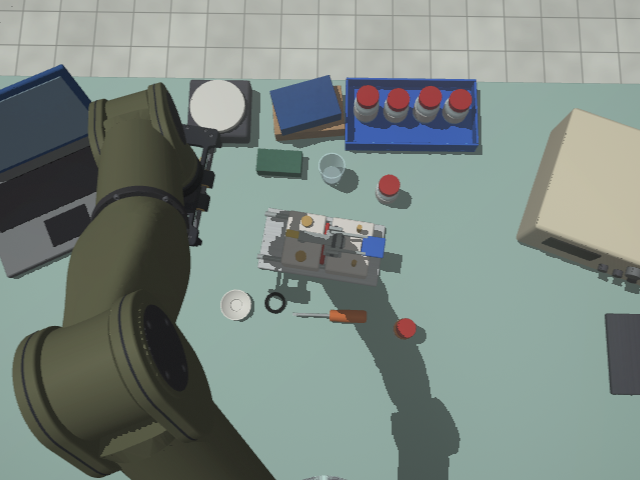

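The top view shows the lever (blue, 373,247) flat on the bumper. The claw is over the keeper, and the bystanders are within about 1 px of where they started. The gripper is clear of everything, so I'm handing the job in.

```bash
python3 -c "
from h import *
print(r.finish_job())"
```

```text
the job is handed in; nothing more can be done
None
```

The flow cell is closed and the job is handed in after about 28 s of the 72 s allowed; no verdict was reported.

- **End block:** I pushed it in until I felt the seal plate, held about 11 N for roughly half a second, then let go.
- **Claw:** I pinched the thumb tab and guided the claw down onto the keeper, with about 6 N down at the end. The tab then measured about 91–94 mm above the table, too low for the prong to be resting on top of the keeper. The block moved in when the lever swung, so the claw is hooked.
- **Lever:** I swung it over centre and down onto the bumper. The last touch was about 5 N, with the fingertip at 97 mm, as expected. I then lifted the arm clear.

**Last checks:**
- The lever is down on the bumper with the robot touching nothing.
- The block is drawn in about 3 mm further than after the push, at roughly 60–61 mm; this is a reading by eye from the picture.
- All seven bystanders are within about 1 px of their first positions.

**One disagreement:** I read only 0–2 N on the lever between force checks, against the stated 5 N. These were spot readings taken with the arm paused, so the peak may have been missed.

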